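Feed a sample cell down the reader's chute onto its escapement stop

TASK

Pick up the closed metal sample cell, lay it flat in the open sloping channel of the sample reader, and push it down under the hood, past the pair of spring rollers, until it rests against the escapement stop and stays there by itself. The stop can hardly be seen under the hood and is set differently each day, so feel for it, slowly: the rollers give way at 5 to 8 N, but the stop is a soft spring buffer that must not be driven back more than 4 mm (about 12 N). Leave the two petri dishes where they are.

Things in the scene. Friction and masses are not known exactly. Their poses are not given: they have to be found in the camera images.
- cell: the sample cell: a closed plain aluminium disc, 60 mm diameter, 26 mm tall, about 0.13 kg, with a thin dark line round its side and a dark round window on top; stands on the table. Origin: centre of its underside; z is its axis, up. Twice as tall as the petri dishes of the same diameter; take it by its side, from above.
- channel: the feed channel, an aluminium trough sloping 0.30 rad down, away from the robot. Origin: on its floor, mid-width, at the hood's front edge, 78 mm above the table; x runs down the slope along the floor, y across, z is the floor's upward normal. Rails 10 mm high, 66 mm apart, above them lips flaring out to 17 mm high and 80 mm apart. The cell does not slide by itself; about 1 N moves it.
- upper_end (a point): the channel's upper end, open: on the floor, mid-width, 175 mm uphill (-x) of the channel's origin. Axes as the channel's. The cell is laid flat anywhere between here and the hood.
- notch_end (a point): middle of the inner end of the hood's finger notch, at roof height. The white hood covers the channel from x = 0 to 134 mm, 112 mm wide; its roof is 31 to 35 mm above the floor. The notch in the roof is 50 mm wide and runs from x = 0 to 66 mm (this point): a fingertip can follow the cell there. Axes as the channel's.
- reader: the white sample reader that carries the channel. Origin: on the table below the channel's origin; x away from the robot. Its reading head, x = 127 to 203 mm, is 100 mm high. Under the hood, hard to see, a carriage with stop and rollers is clamped anywhere in a 55 mm range: the stop faces uphill at channel x = 55 to 110 mm, so a cell there has its trailing edge at x = -5 to 50 mm.
- stop (a joint): travel of the spring buffer stop down the channel, m: 0 free, 0.0003 to 0.001 with a cell resting on it; 3 N per mm, damped; must stay under 0.004 (12 N), bottoms at 0.009. 37 mm uphill of it a spring roller each side squeezes the cell's round flanks: 5 N (8 N if the finger also drags down) over 9 mm to push it in, then they draw it on and hold it on the stop.
- petri_a: a clear plastic petri dish with some seeds, 60 mm diameter, 12 mm tall, standing on the table. Origin: centre of its underside. Leave it.
- petri_b: another such petri dish, 60 mm diameter, 12 mm tall, on the table. Origin: centre of its underside. Leave it.
Not all that is in view belongs to the job. Leave any orange look-alike of the cell alone.

How it is judged (in metres and radians):
On the way:
1. the cell lies flat in the open channel, uphill of the hood (x of cell in the frame of channel between -0.16 and -0.01 m and y of cell in the frame of channel between -0.005 and 0.005 m and z of cell in the frame of channel between -0.003 and 0.004 m and angle between the z axis of cell and the z axis of channel, either way round below 0.08 rad), for 0.2 s.
At the end, for the whole second after the job is handed in: The cell lies flat in the channel under the hood (centred within 5 mm, within 0.08 rad of the floor), at rest, and leans on the stop by itself: the stop is pressed back 0.1 to 3 mm by the cell (value of joint stop between 0.0001 and 0.003 m and x of cell in the frame of channel between 0.022 and 0.086 m and y of cell in the frame of channel between -0.005 and 0.005 m and z of cell in the frame of channel between -0.003 and 0.004 m and angle between the z axis of cell and the z axis of channel, either way round below 0.08 rad and linear speed of cell below 0.01 m/s); the robot touches nothing.
It fails at once if the stop is driven back more than 4 mm (it would trip the escapement) (value of joint stop above 0.004 m).
It fails at once if a petri dish is moved more than 30 mm (distance of any of petri_a, petri_b from where it was at the start of the episode above 0.03 m).
It also fails if it takes over 61 s, if anything falls off the work surface, if the arm or the gripper's body presses on something with over 40 N, if the wrist force passes 120 N, or if a joint passes its speed limit or range.

ROBOT

A 7-joint arm with a two-finger parallel gripper is mounted at the origin on a cart in front of the work surface, level with it; the furniture and walls round the work are solid. World frame = base frame: x ahead of the robot, y to its left, z up, the work surface at z = 0. Lengths are in mm, angles in rad, forces in N, time in s.
With the tool pointing down it reaches from about 400 to 900 mm from the base axis. Payload 5.5 kg.
Tool frame: the origin (TCP) lies between the finger pads; the fingertips stand env.nose_length ahead of it and the grasp point (between the pads) lies 3 mm ahead of it (env.nose_length is the distance from the TCP to the fingertips, in mm); z points along the fingers, y is the line along which they close (so a half turn about z gives the same grasp; the last joint's range is limited). The gripper opens to 92 mm and grips with 3 to 60 N. Pads are 19 mm wide; open, the fingers measure 130 mm over their backs; the gripper's body (75 mm by 190 mm) begins 47 mm behind the grasp point.
Start: joints at [1.373, 0.501, -0.427, 1.55, 0.221, 1.138, -0.21], TCP at [289.063, -582.187, 248.729] pointing down, gripper open.
Joint ranges: [-2.88, 2.88], [-0.31, 2.03], [-1.54, 1.56], [0.2, 2.42], [-1.41, 4.55], [0.19, 2.02], [-2.57, 2.57]. Speed limits (rad/s): [2.57, 2.57, 3.14, 3.14, 3.14, 3.14, 3.14].

INTERFACE

Orientations are given as a rotation vector (axis times angle).
In Python, from bench import env gives the robot as it stands. The module is installed in compiled form; this text tells all that it offers.
- The arm moves only by the shell command python3 -m jog FILE, which reads ROWS from the file FILE. ROWS is a JSON list of rows, 1 to 10 of them, each of 7 numbers: a rotation vector rx, ry, rz in normalised numbers (1 is 2 pi rad), then dx, dy, dz in shares of 750 mm (1.0 is 750 mm), then the finger opening in mm; each row is the pose to reach, as a shift and turn from the pose commanded when the command began, along the tool's axes at that moment; what a row does not reach only later rows make up. A row lasts 1/10 s, in which the tool goes at most 50 mm and 0.15 rad, less where a joint would pass 70% of its speed; a pose out of reach is approached as far as the arm can. The fingers move at their own pace and stop on an object; the grip force is fixed at half the most. Time passes only in rows, so rows that do not move let the fingers close. It prints the time, the measured TCP pose, the force, the opening and the grip force at its end. A shift or turn number past 1, either way, is cut back to 1. Input that does not fit is refused with a message, and nothing moves.
- env.sense(): the state, without advancing time (a new reading comes with each control period).
- env.get_image(name): name is "scene" or "top" or "wrist"; returns a dict with "image" (480x640x3 uint8, red, green, blue), "intrinsics" (3x3 intrinsics, pixels), "R" (3x3) and "t" (3): a world point X has camera coordinates R X + t. Camera axes: x right, y down, z forward; pixel columns grow to the right and rows downward; lengths in mm; the calibration is good to about 2 mm. A picture is of the moment at which its call begins. There is no depth.
- env.job_done(): hands the job in; it is judged then, once.
Trained networks look in a picture, given as the dict that the camera call returned (one of the last four; its "shot" number tells which), for a name from the list of things; names that differ only in an ending like _2 or _b are one class to them, and where a whole thing is asked for, a point or a joint stands for the part that bears it (a point fixed in the world has none). Each returns a list of dicts, best first, with "confidence" (0 to 1); they miss things now and then, are a little off and sometimes report something else, mostly with a low value. They report only what shows in the picture. A call takes as long as a camera call. They do not tell look-alikes from the thing itself.
- env.masks_of(picture, target): "pixels" (480x640 bool, what is visible of it) and "xy" ([column, row] in pixels, amid what is visible of it).
The state is a dict: "clock": time; "joint_pos": joint angles; "joint_vel": joint speeds; "joint_torque": joint torques, N m; "ee_pos": TCP position; "eef_rot": TCP orientation; "wrist_force": force on the tool from outside, world axes, zero at the start; "wrist_torque": the same for the moment, N m; "gripper_width": finger opening in mm; "grasp_force": force on a finger pad.
Only numpy, scipy, OpenCV 4.12 (cv2) and the standard library are available. Lean on these libraries where they do the work, as an engineer would, in place of code of your own. Each camera call takes 0.05 s, during which the arm holds its last target. There are 200 camera calls.

## Working session

There is one attempt and no reset: what is moved stays moved. The work goes in short steps, Python scripts to look and compute and a shell command to move; the robot and the scene stay as the last step left them, time stands still between calls to the robot, and variables do not carry over. Pictures are saved under pics/ and viewed, at most 10 in all, crops included, and the job is handed in when it is done.

```bash
mkdir -p pics; cat > h.py <<'E'
import numpy as np, cv2
from bench import env
def ray(p,uv):
    K=p["intrinsics"];R=np.array(p["R"]);t=np.array(p["t"])
    d=R.T@np.linalg.solve(K,[uv[0],uv[1],1.]);return -R.T@t,d
def onz(p,uv,z):
    c,d=ray(p,uv);return c+d*(z-c[2])/d[2]
def proj(p,X):
    q=np.array(p["R"])@X+np.array(p["t"]);q=np.array(p["intrinsics"])@q;return q[:2]/q[2]
def save(p,n): cv2.imwrite("pics/"+n,p["image"][:,:,::-1])
E
python3 - <<'E'
from h import *
s=env.sense();print(s,env.nose_length)
P={n:env.get_image(n) for n in("scene","top")}
for n in P:
    save(P[n],n+"0.png")
    print(n,(-np.array(P[n]["R"]).T@P[n]["t"]).round())
    for k in("cell","petri_a","channel","reader","notch_end","upper_end","stop"):
        try:
            for m in env.masks_of(P[n],k): print(n,k,np.round(m["xy"]),round(m["confidence"],2),m["pixels"].sum(), onz(P[n],m["xy"],26 if k=="cell" else 12).round())
        except Exception as e: print(n,k,e)
E
```

```text
{'clock': 0.0, 'joint_pos': array([ 1.37318938,  0.50182663, -0.42676927,  1.55143983,  0.22082292,
        1.13830803, -0.2102939 ]), 'joint_vel': array([ 0.00094646, -0.00165315,  0.00020426,  0.00083093,  0.00046371,
       -0.00056353, -0.00182623]), 'joint_torque': array([ 1.98652572e-05, -5.66588688e+01, -5.81624061e+00, -2.79113209e+01,
       -6.86798897e-02,  3.07404448e-02,  2.08053011e-04]), 'ee_pos': array([ 288.68515281, -581.64541308,  247.69392038]), 'eef_rot': array([-3.05672692e+00, -7.17092893e-01,  6.44303045e-04]), 'wrist_force': array([0.24964021, 0.34998685, 0.2755244 ]), 'wrist_torque': array([-0.01139714, -0.06822806, -0.00727109]), 'grasp_force': 0.0, 'gripper_width': 92.15186285747654} 22.0
scene [ 37. 943. 486.]
scene cell [232. 358.] 0.75 1455 [497. 486.  26.]
scene cell [246. 273.] 0.71 794 [650. 287.  26.]
scene petri_a [339. 331.] 0.93 854 [427. 326.  12.]
scene petri_a [250. 307.] 0.72 743 [583. 352.  12.]
scene petri_a [362. 213.] 0.39 3478 [ 655. -120.   12.]
scene channel [362. 212.] 0.75 3587 [ 659. -123.   12.]
scene reader [366. 211.] 0.59 3478 [ 655. -137.   12.]
scene reader [359. 226.] 0.56 10730 [620. -48.  12.]
scene notch_end [360. 209.] 0.82 3554 [ 674. -141.   12.]
scene stop [231. 359.] 0.74 1435 [509. 475.  12.]
top [ 438.  245. 1121.]
top cell [299. 189.] 0.86 606 [661. 264.  26.]
top cell [203. 258.] 0.63 644 [502. 468.  26.]
top petri_a [278. 291.] 0.68 573 [434. 302.  12.]
top petri_a [265. 220.] 0.64 544 [590. 338.  12.]
top channel [399. 231.] 0.84 6548 [575.  40.  12.]
top channel [205. 254.] 0.15 614 [511. 468.  12.]
top reader [401. 224.] 0.8 10377 [591.  34.  12.]
top notch_end [401. 235.] 0.61 6667 [566.  35.  12.]
top upper_end [401. 236.] 0.82 6590 [564.  34.  12.]
```

View pics/scene0.png

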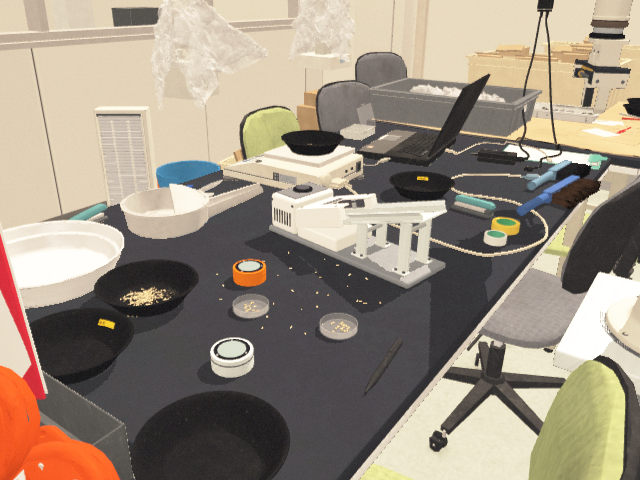

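View pics/top0.png

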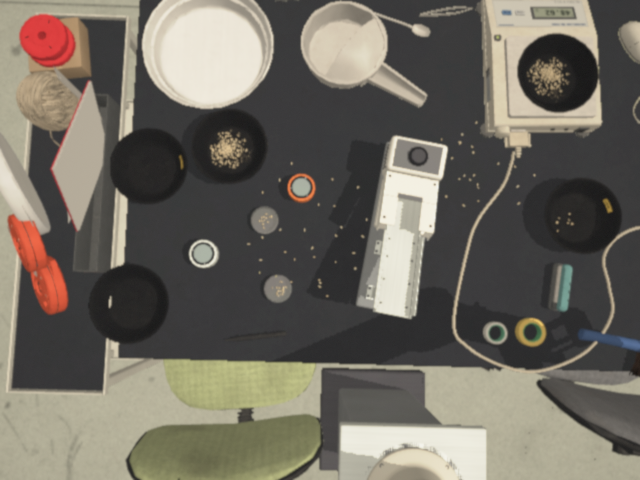

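Look-alikes for the cell: the plain metal disc at scene (232,357) / top (203,253); the orange one at scene (249,271) / top (301,187); the petri dishes at top (264,220) and (278,289); the tape rolls at top (495,333) and (530,332). By the description I choose the plain disc. Next is a close crop of it, along with the channel.

```bash
python3 - <<'E'
from h import *
s=cv2.imread("pics/scene0.png");t=cv2.imread("pics/top0.png")
a=cv2.resize(s[325:385,192:272],(400,300),interpolation=3)
b=cv2.resize(s[175:285,262:452],(400,232),interpolation=3)
c=cv2.resize(t[130:325,350:455],(323,600),interpolation=3)
o=np.zeros((600,740,3),np.uint8);o[:300,:400]=a;o[310:542,:400]=b;o[:,410:733]=c
cv2.imwrite("pics/crop1.png",o)
P=env.get_image("top");print(P["intrinsics"],P["R"])
for k in("cell",):
  for m in env.masks_of(P,k):
    (x,y),r=cv2.minEnclosingCircle(np.argwhere(m["pixels"])[:,::-1].astype(np.float32)); print(x,y,r,onz(P,(x,y),26))
for m in env.masks_of(P,"channel")[:1]:
    print(cv2.minAreaRect(np.argwhere(m["pixels"])[:,::-1].astype(np.float32)))
E
```

```text
[[503.19312006   0.         312.68403417]
 [  0.         503.19312006 247.0347594 ]
 [  0.           0.           1.        ]] [[ 0.02878093 -0.99946522  0.01552201]
 [-0.99589744 -0.03000402 -0.0853701 ]
 [ 0.08579016 -0.0130013  -0.99622839]]
203.2796630859375 253.62994384765625 14.73391056060791 [510.77204534 467.60270019  26.        ]
301.26483154296875 188.31472778320312 13.44631576538086 [661.46669626 259.16028299  26.        ]
((403.0596923828125, 245.52706909179688), (56.54819869995117, 143.76380920410156), 5.946863651275635)
```

View pics/crop1.png

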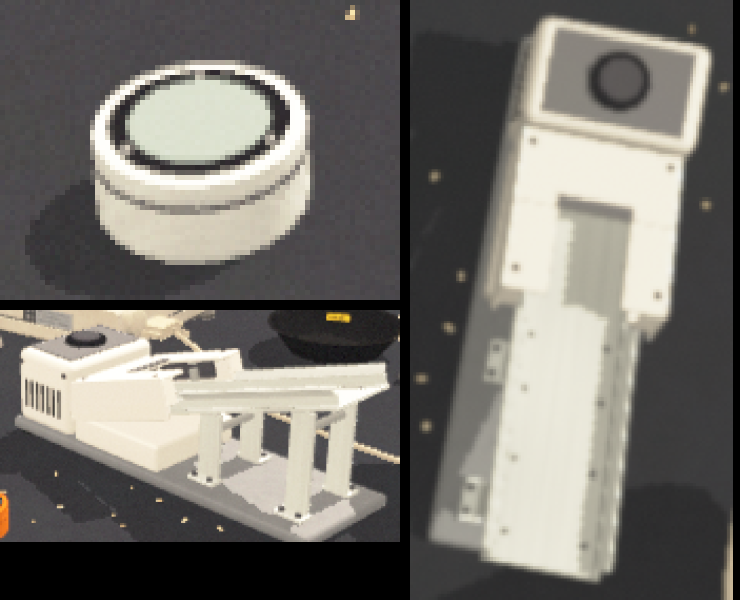

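The crop shows a plain metallic disc with a dark side line and a dark ring round its window (scene 232,357), so that is the cell. The channel's notch-end corners are at about top (398,194) and (422.5,197), and its upper end corners at (373,312) and (412.4,318.5).

```bash
cat >> h.py <<'E'
from scipy.spatial.transform import Rotation as Ro
from scipy.optimize import least_squares
S,C=np.sin(.3),np.cos(.3)
def chan(q):  # x,y,yaw -> R,t
    return Ro.from_euler("z",q[2]).as_matrix()@Ro.from_euler("y",.3).as_matrix(),np.array([q[0],q[1],78.])
def tool(ydir,zdir):
    z=np.array(zdir,float);z/=np.linalg.norm(z);y=np.array(ydir,float);y-=z*(y@z);y/=np.linalg.norm(y)
    return np.c_[np.cross(y,z),y,z]
def rel(Rt,pt,R0=None,p0=None):
    s=env.sense()
    if R0 is None:R0=Ro.from_rotvec(s["eef_rot"]).as_matrix();p0=s["ee_pos"]
    return Ro.from_matrix(R0.T@Rt).as_rotvec().round(3),(R0.T@(np.array(pt)-p0)).round(1)
E
python3 - <<'E'
from h import *
P=env.get_image("top")
f=lambda x,y:np.array([350+(x-410)/3.077,130+y/3.077])
obs=[(f(558,197),(66,25,33)),(f(633,207),(66,-25,33)),(f(481,560),(-175,40,17)),(f(602,580),(-175,-40,17)),(f(548,300),(0,25,33)),(f(623,318),(0,-25,33))]
def res(q):
    R,t=chan(q);return np.concatenate([proj(P,R@np.array(X)+t)-uv for uv,X in obs])
r=least_squares(res,[560,40,-.1],loss="soft_l1");print(r.x,res(r.x).round(1))
q=Ro.from_rotvec(env.sense()["eef_rot"]).as_matrix();print(q.round(2))
for t in([600,-100,260],[560,300,250],[509,468,150]):
    for yd in ([-1,.0,0],[0,1,0]): print(t,yd,rel(tool(yd,[0,0,-1]),t))
E
```

```text
[ 5.56361059e+02  4.37446743e+01 -1.81034465e-01] [ 0.6  4.9 -0.2  6.7 -0.2 -2.2  1.1  0.  -0.4 -0.3 -0.6 -1. ]
[[ 0.9   0.44  0.  ]
 [ 0.44 -0.9  -0.  ]
 [ 0.    0.   -1.  ]]
[600, -100, 260] [-1, 0.0, 0] (array([-0.   , -0.   ,  2.032]), array([ 492.9, -293.6,  -11.2]))
[600, -100, 260] [0, 1, 0] (array([ 0.   ,  0.   , -2.681]), array([ 492.9, -293.6,  -11.2]))
[560, 300, 250] [-1, 0.0, 0] (array([-0.   , -0.   ,  2.032]), array([ 635. , -669.7,   -1.2]))
[560, 300, 250] [0, 1, 0] (array([ 0.   ,  0.   , -2.681]), array([ 635. , -669.7,   -1.2]))
[509, 468, 150] [-1, 0.0, 0] (array([-0.   , -0.   ,  2.032]), array([ 664. , -842.8,   98.7]))
[509, 468, 150] [0, 1, 0] (array([ 0.   ,  0.   , -2.681]), array([ 664. , -842.8,   98.7]))
```

Units first: shifts go in shares of 750 mm and turns go in shares of 2 pi rad. So 250 mm / 750 = 0.3333, -100 mm / 750 = -0.1333, -0.5 rad / 6.2832 = -0.0796.

```bash
python3 - <<'E'
from h import *
for yd in ([1,-.18,0],[-1,.18,0]): print(rel(tool(yd,[0,0,-1]),[500,40,350]))
E
echo '[[0,0,-0.0796,0.3333,-0.2,-0.1333,92],[0,0,-0.0796,0.3333,-0.2,-0.1333,92],[0,0,-0.0796,0.3333,-0.2,-0.1333,92],[0,0,-0.0796,0.3333,-0.2,-0.1333,92],[0,0,-0.0796,0.3333,-0.2,-0.1333,92],[0,0,-0.0796,0.3333,-0.2,-0.1333,92],[0,0,-0.0796,0.3333,-0.2,-0.1333,92]]' > m.json && python3 -m jog m.json
python3 - <<'E'
from h import *
print(env.sense()["joint_pos"].round(2),env.sense()["clock"])
for yd in ([1,-.18,0],[-1,.18,0]): print(rel(tool(yd,[0,0,-1]),[500,40,350]))
E
```

```text
(array([ 0.   , -0.   , -0.932]), array([ 465.6, -463.5, -101.2]))
(array([-0.  , -0.  ,  2.21]), array([ 465.6, -463.5, -101.2]))
clock: 1.7
ee_pos: [451.4, -330.0, 351.9]
eef_rot: [2.776, 1.465, 0.007]
wrist_force: [-0.2, -0.6, 0.4]
gripper_width: 91.5
grasp_force: 0.0
[ 1.14  0.28 -0.68  1.65  0.18  1.27 -0.17] 1.7
(array([ 0.005, -0.002, -0.422]), array([ 332.8, -168.7,    1.9]))
(array([-2.00e-03, -7.00e-03,  2.72e+00]), array([ 332.8, -168.7,    1.9]))
```

Converted, 333 mm / 750 = 0.444, -169 mm / 750 = -0.2253, -0.42 rad / 6.2832 = -0.0668.

```bash
echo '[[0,0,-0.0668,0.444,-0.2253,0,92],[0,0,-0.0668,0.444,-0.2253,0,92],[0,0,-0.0668,0.444,-0.2253,0,92],[0,0,-0.0668,0.444,-0.2253,0,92],[0,0,-0.0668,0.444,-0.2253,0,92],[0,0,-0.0668,0.444,-0.2253,0,92],[0,0,-0.0668,0.444,-0.2253,0,92],[0,0,-0.0668,0.444,-0.2253,0,92],[0,0,-0.0668,0.444,-0.2253,0,92]]' > m.json && python3 -m jog m.json
python3 - <<'E'
from h import *
print(env.sense()["joint_pos"].round(2))
P=env.get_image("wrist");save(P,"wrist1.png");print(P["intrinsics"],P["R"],-np.array(P["R"]).T@P["t"])
E
```

```text
clock: 2.6
ee_pos: [498.5, 37.8, 349.3]
eef_rot: [-2.414, -2.01, -0.003]
wrist_force: [-0.5, -0.5, -0.0]
gripper_width: 91.7
grasp_force: 0.0
[ 0.72  0.21 -0.97  1.78  0.18  1.25 -0.47]
[[409.10587588   0.         319.6672594 ]
 [  0.         409.10587588 239.45368582]
 [  0.           0.           1.        ]] [[ 9.83516981e-01 -1.80814703e-01  6.26185462e-04]
 [-1.74483701e-01 -9.48160524e-01  2.65606962e-01]
 [-4.74319196e-02 -2.61338216e-01 -9.64081195e-01]] [512.08108379 108.76309168 485.76669274]
```

View pics/wrist1.png

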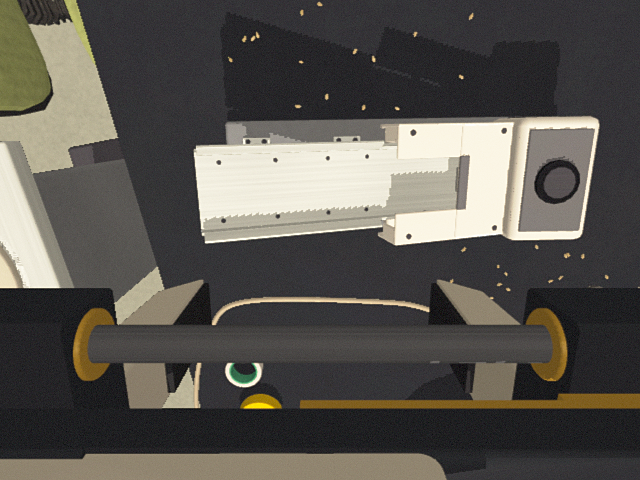

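The wrist view shows the whole channel clearly: upper end lips at (195,147) and (205,242), hood front roof edge at about (398,158) and (395,212), and notch end at (468,157) and (466,209).

```bash
python3 - <<'E'
from h import *
P=env.get_image("wrist");g=cv2.cvtColor(P["image"],cv2.COLOR_RGB2GRAY)
obs=[((468,157),(66,25,35)),((466,209),(66,-25,35)),((195,147),(-175,40,17)),((205,242),(-175,-40,17)),((398,158),(0,25,35)),((395,212),(0,-25,35)),((398,125),(0,56,35)),((396,244),(0,-56,35))]
def res(q):
    R,t=chan(q);t=t+[0,0,q[3]];return np.concatenate([proj(P,R@np.array(X)+t)-uv for uv,X in obs])
for fr in (0,1):
    F=lambda q:np.r_[res(q),[ (q[3]*(100 if not fr else .01))]]
    r=least_squares(F,[556,44,-.18,0]);print(r.x.round(3),res(r.x).round(1).reshape(-1,2).tolist())
yd=[1,-.18,0]
for z in (150,16): print(rel(tool(yd,[0,0,-1]),[509,468,z]))
E
```

```text
[ 5.64057e+02  4.18710e+01 -1.67000e-01  0.00000e+00] [[-4.9, -1.1], [-6.8, -1.0], [0.8, 0.3], [0.0, 0.2], [2.2, 0.8], [3.3, 1.3], [3.4, -2.1], [1.3, 1.2]]
[ 5.63914e+02  4.21760e+01 -1.67000e-01  2.30200e+00] [[-4.3, -1.2], [-6.2, -0.8], [-0.3, 0.0], [-1.0, 0.7], [2.5, 0.7], [3.6, 1.5], [3.7, -2.4], [1.5, 1.6]]
(array([ 0.   ,  0.001, -0.011]), array([429.5, -71.4, 198.4]))
(array([ 0.   ,  0.001, -0.011]), array([429.5, -71.4, 332.4]))
```

Converted, 430 mm / 750 = 0.5733, 200 mm / 750 = 0.2667.

```bash
echo '[[0,0,0,0.5733,-0.0947,0,92],[0,0,0,0.5733,-0.0947,0,92],[0,0,0,0.5733,-0.0947,0,92],[0,0,0,0.5733,-0.0947,0,92],[0,0,0,0.5733,-0.0947,0,92],[0,0,0,0.5733,-0.0947,0.1333,92],[0,0,0,0.5733,-0.0947,0.2133,92],[0,0,0,0.5733,-0.0947,0.2667,92],[0,0,0,0.5733,-0.0947,0.2667,92],[0,0,0,0.5733,-0.0947,0.2667,92]]' > m.json && python3 -m jog m.json
python3 - <<'E'
from h import *
print(env.sense()["joint_pos"].round(2))
P=env.get_image("wrist");save(P,"wrist2.png")
T=env.get_image("top");Sc=env.get_image("scene")
for p in(P,Sc,T):
  for m in env.masks_of(p,"cell"):
    (x,y),r=cv2.minEnclosingCircle(np.argwhere(m["pixels"])[:,::-1].astype(np.float32)); c=cv2.boundingRect(m["pixels"].astype(np.uint8));print(m["confidence"],x,y,r,c,onz(p,(c[0]+c[2]/2,c[1]+c[3]/2),13))
E
```

```text
clock: 3.7
ee_pos: [511.8, 451.1, 167.6]
eef_rot: [2.424, 1.995, -0.001]
wrist_force: [0.7, 0.4, 0.8]
gripper_width: 91.9
grasp_force: 0.0
[-0.23  0.76 -0.83  1.52  0.6   1.14 -1.38]
0.61 314.77679443359375 203.65467834472656 44.24026870727539 (272, 161, 87, 87) [512.96390367 468.82771019  13.        ]
0.9 246.29380798339844 273.1164855957031 14.731552124023438 (233, 260, 23, 27) [668.60221218 271.00743152  13.        ]
0.71 232.0 357.0 23.6009464263916 (210, 338, 44, 40) [509.87745466 473.34493815  13.        ]
0.56 374.5 217.0 72.0643081665039 (303, 194, 144, 35) [ 634.9778851  -144.16502336   13.        ]
0.65 301.1914978027344 188.425537109375 14.919906616210938 (288, 174, 27, 30) [662.58731081 258.76206552  13.        ]
```

View pics/wrist2.png

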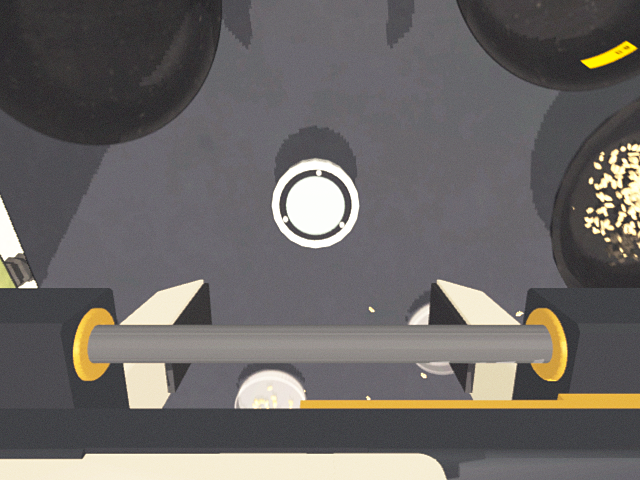

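The cell is at (315,204) between two bowls; both petri dishes, at (270,390) and (435,340), are clear of the fingers' path.

```bash
python3 - <<'E'
from h import *
P=env.get_image("wrist");c=onz(P,(315.5,205),26);print(c)
print(rel(tool([1,-.18,0],[0,0,-1]),[c[0],c[1],27]))
E
```

```text
[513.61748315 470.61124089  26.        ]
(array([ 0.003, -0.001, -0.015]), array([ 18.9,  -2.6, 145.4]))
```

Converted, 145 mm / 750 = 0.1933, 140 mm / 750 = 0.1867.

```bash
echo '[[0,0,0,0.0253,-0.004,0.0533,92],[0,0,0,0.0253,-0.004,0.1067,92],[0,0,0,0.0253,-0.004,0.1467,92],[0,0,0,0.0253,-0.004,0.1733,92],[0,0,0,0.0253,-0.004,0.1867,92],[0,0,0,0.0253,-0.004,0.1933,92],[0,0,0,0.0253,-0.004,0.1933,92],[0,0,0,0.0253,-0.004,0.1933,92]]' > m.json && python3 -m jog m.json
python3 - <<'E'
from h import *
print(rel(tool([1,-.18,0],[0,0,-1]),[513.5,470.5,27]))
E
```

```text
clock: 4.85
ee_pos: [511.0, 472.8, 26.9]
eef_rot: [-2.422, -2.0, -0.004]
wrist_force: [0.2, -0.1, -0.5]
gripper_width: 91.6
grasp_force: 0.0
(array([ 0.001, -0.002, -0.012]), array([-1.8,  2.9, -0.1]))
```

Converted, 2 mm / 750 = 0.0027, -1 mm / 750 = -0.0013.

```bash
echo '[[0,0,0,-0.0013,0.0027,0,92],[0,0,0,-0.0013,0.0027,0,50],[0,0,0,-0.0013,0.0027,0,50],[0,0,0,-0.0013,0.0027,0,50],[0,0,0,-0.0013,0.0027,0,50],[0,0,0,-0.0013,0.0027,0,50],[0,0,0,-0.0013,0.0027,0,50],[0,0,0,-0.0013,0.0027,0,50]]' > m.json && python3 -m jog m.json; echo '[[0,0,0,0,0,0,50],[0,0,0,0,0,0,50],[0,0,0,0,0,-0.04,50],[0,0,0,0,0,-0.1067,50],[0,0,0,0,0,-0.1733,50],[0,0,0,0,0,-0.24,50],[0,0,0,0,0,-0.2933,50],[0,0,0,0,0,-0.2933,50]]' > m.json && python3 -m jog m.json
python3 - <<'E'
from h import *
R,t=chan([564,42,-.167])
Rt=tool(R[:,0],-R[:,2])
for X in ([-95,0,27+55],[-95,0,27.5]):
    p=R@np.array(X)+t;print(p,rel(Rt,p))
    print(rel(tool([1,-.168,0],[0,0,-1]),p+[0,0,60]))
E
```

```text
clock: 5.65
ee_pos: [512.0, 470.7, 25.2]
eef_rot: [2.422, 2.001, 0.0]
wrist_force: [0.6, 1.1, 1.2]
gripper_width: 59.3
grasp_force: 30.0
clock: 6.45
ee_pos: [513.5, 473.8, 252.7]
eef_rot: [-2.421, -2.0, -0.017]
wrist_force: [-0.1, 0.4, -0.6]
gripper_width: 59.5
grasp_force: 30.0
[498.40118478  53.05799257 184.41201174] (array([ 0.306, -0.013, -0.022]), array([-416.7,   64.3,   64.8]))
(array([ 0.006, -0.009, -0.024]), array([-416.1,   64.7,    4.8]))
[482.51940009  55.73518508 132.34617308] (array([ 0.306, -0.013, -0.022]), array([-417.5,   47.9,  116.7]))
(array([ 0.006, -0.009, -0.024]), array([-417. ,   48.2,   56.8]))
```

Converted, -417 mm / 750 = -0.556, 64 mm / 750 = 0.0853, 0.306 rad / 6.2832 = 0.0487.

```bash
echo '[[0,0,-0.0032,-0.556,0.0853,0,50],[0,0,-0.0032,-0.556,0.0853,0,50],[0,0,-0.0032,-0.556,0.0853,0,50],[0,0,-0.0032,-0.556,0.0853,0,50],[0,0,-0.0032,-0.556,0.0853,0,50],[0,0,-0.0032,-0.556,0.0853,0,50],[0.0487,-0.0016,-0.0032,-0.556,0.0853,0,50],[0.0487,-0.0016,-0.0032,-0.556,0.0853,0,50],[0.0487,-0.0016,-0.0032,-0.556,0.0853,0,50],[0.0487,-0.0016,-0.0032,-0.556,0.0853,0,50]]' > m.json && python3 -m jog m.json; echo '[[0,0,0,0,0,0,50],[0,0,0,0,0,0,50]]' > m.json && python3 -m jog m.json
python3 - <<'E'
from h import *
P=env.get_image("wrist");save(P,"wrist3.png")
R,t=chan([564,42,-.167]);Rt=tool(R[:,0],-R[:,2])
s=env.sense();print(s["joint_pos"].round(2),(R.T@(s["ee_pos"]-t)).round(1))
for X in ([-95,0,27+55],[-95,0,45],[-95,0,26]): print(rel(Rt,R@np.array(X)+t))
E
```

```text
clock: 7.45
ee_pos: [496.7, 43.3, 242.7]
eef_rot: [-2.222, -1.855, 0.299]
wrist_force: [-0.2, 0.4, -1.4]
gripper_width: 59.4
grasp_force: 30.0
clock: 7.65
ee_pos: [495.5, 50.8, 245.3]
eef_rot: [-2.213, -1.871, 0.295]
wrist_force: [-0.3, -0.2, -1.0]
gripper_width: 59.5
grasp_force: 30.0
[ 0.58  0.57 -0.95  1.69  0.32  1.39 -0.62] [-115.4   -2.6  139.6]
(array([-0.005,  0.007, -0.   ]), array([ 3. , 20.8, 57.5]))
(array([-0.005,  0.007, -0.   ]), array([ 3.2, 21. , 94.5]))
(array([-0.005,  0.007, -0.   ]), array([  3.3,  21.1, 113.5]))
```

View pics/wrist3.png

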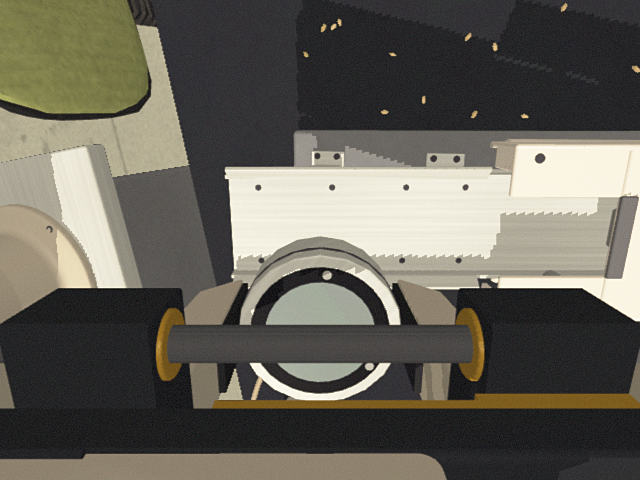

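The cell is held level between the pads. The channel lies behind it, with its upper end corner at (226,168) and notch end at (636,197)–(620,278). I'll use these to check the lateral alignment.

```bash
python3 - <<'E'
from h import *
P=env.get_image("wrist")
obs=[((637,197),(66,25,35)),((621,278),(66,-25,35)),((226,168),(-175,40,17)),((231,278),(-175,-40,17)),((512,196),(0,25,35))]
def res(q):
    R,t=chan(q);return np.concatenate([proj(P,R@np.array(X)+t)-uv for uv,X in obs])
r=least_squares(res,[556,44,-.18],loss="soft_l1");print(r.x.round(3),res(r.x).round(1).reshape(-1,2).tolist())
q=np.array([564,42,-.167]);print(res(q).round(1).reshape(-1,2).tolist())
# projected floor/rail lines in picture for comparison
R,t=chan(q)
for X in [(-175,40,17),(-20,40,17),(-175,33,10),(-20,33,10),(-175,-33,0),(-20,-33,10),(-20,-40,17)]: print(X,proj(P,R@np.array(X)+t).round())
E
```

```text
[ 5.65683e+02  4.59180e+01 -1.73000e-01] [[-8.2, 0.1], [-9.3, -1.6], [0.7, -2.3], [2.3, 6.8], [4.9, 0.4]]
[[-11.8, 6.2], [-12.0, 3.8], [-0.6, 5.9], [1.8, 13.7], [1.8, 7.1]]
(-175, 40, 17) [225. 174.]
(-20, 40, 17) [472. 174.]
(-175, 33, 10) [229. 183.]
(-20, 33, 10) [467. 184.]
(-175, -33, 0) [237. 273.]
(-20, -33, 10) [458. 279.]
(-20, -40, 17) [460. 292.]
```

```bash
python3 - <<'E'
from h import *
R,t=chan([564.5,44.5,-.173]);Rt=tool(R[:,0],-R[:,2])
s=env.sense();print((R.T@(s["ee_pos"]-t)).round(1))
print(rel(Rt,R@np.array([-95,0,70])+t))
E
```

```text
[-115.4   -5.6  139.7]
(array([-0.005,  0.009,  0.005]), array([ 6.1, 20.8, 69.6]))
```

Converted, 70 mm / 750 = 0.0933, 55 mm / 750 = 0.0733, 0.009 rad / 6.2832 = 0.0014.

```bash
echo '[[-0.0008,0.0014,0.0008,0.008,0.028,0.04,50],[-0.0008,0.0014,0.0008,0.008,0.028,0.0733,50],[-0.0008,0.0014,0.0008,0.008,0.028,0.0933,50],[-0.0008,0.0014,0.0008,0.008,0.028,0.0933,50],[-0.0008,0.0014,0.0008,0.008,0.028,0.0933,50],[-0.0008,0.0014,0.0008,0.008,0.028,0.0933,50],[-0.0008,0.0014,0.0008,0.008,0.028,0.0933,50],[-0.0008,0.0014,0.0008,0.008,0.028,0.0933,50]]' > m.json && python3 -m jog m.json
python3 - <<'E'
from h import *
P=env.get_image("wrist")
R,t=chan([564.5,44.5,-.173])
print((R.T@(env.sense()["ee_pos"]-t)).round(1))
im=P["image"].copy()
for z,ys,c in ((17,(40,-40),(255,0,0)),(10,(33,-33),(0,160,0)),(0,(33,-33),(0,0,255))):
  for y in ys:
    a,b=[tuple(proj(P,R@np.array([x,y,z])+t).astype(int).tolist()) for x in(-175,0)];cv2.line(im,a,b,c,1)
print([proj(P,R@np.array(X)+t).round() for X in((66,25,35),(66,-25,35),(0,25,35),(0,-25,35))])
cv2.imwrite("pics/wrist4.png",im[:,:,::-1])
E
```

```text
clock: 8.55
ee_pos: [496.6, 54.6, 172.8]
eef_rot: [-2.222, -1.861, 0.28]
wrist_force: [0.2, 0.3, -1.4]
gripper_width: 59.4
grasp_force: 30.0
[-93.7  -1.8  70.1]
[array([686., 234.]), array([660., 338.]), array([534., 235.]), array([519., 338.])]
```

View pics/wrist4.png

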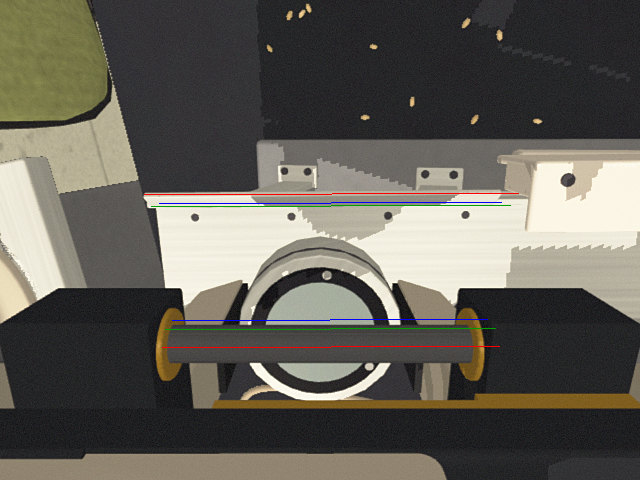

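The drawn lip line (red) lies on the real lip within a pixel, from (146,194) to (518,194), so the channel estimate is good. Now I'll lower the cell.

Converted, 38 mm / 750 = 0.0507, 36 mm / 750 = 0.048.

```bash
echo '[[0,0,0,0.0013,0,0.02,50],[0,0,0,0.0013,0,0.04,50],[0,0,0,0.0013,0,0.048,50],[0,0,0,0.0013,0,0.0507,50],[0,0,0,0.0013,0,0.0507,50],[0,0,0,0.0013,0,0.0507,50]]' > m.json && python3 -m jog m.json
cat >> h.py <<'E'
Q=[564.5,44.5,-.173]
def st():
    R,t=chan(Q);s=env.sense();Rt=tool(R[:,0],-R[:,2])
    print("chan pos",(R.T@(s["ee_pos"]-t)).round(1),"F",(R.T@s["wrist_force"]).round(1),"tilt",Ro.from_matrix(Rt.T@Ro.from_rotvec(s["eef_rot"]).as_matrix()).as_rotvec().round(3),s["clock"])
E
python3 -c "
from h import *
st()"
```

```text
clock: 9.2
ee_pos: [485.3, 57.7, 135.9]
eef_rot: [-2.221, -1.861, 0.281]
wrist_force: [-1.0, -0.6, -0.8]
gripper_width: 59.4
grasp_force: 30.0
chan pos [-93.8  -0.6  31.6] F [-0.7 -0.8 -1. ] tilt [0.001 0.002 0.003] 9.2
```

Converted, 5 mm / 750 = 0.0067, 4 mm / 750 = 0.0053.

```bash
echo '[[0,0,0,0.0007,0,0.004,50],[0,0,0,0.0007,0,0.0053,50],[0,0,0,0.0007,0,0.0067,50],[0,0,0,0.0007,0,0.0067,50]]' > m.json && python3 -m jog m.json; python3 -c "
from h import *
st()"; echo '[[0,0,0,0,0,0.0007,50],[0,0,0,0,0,0.0013,50],[0,0,0,0,0,0.0013,50]]' > m.json && python3 -m jog m.json; python3 -c "
from h import *
st()"
```

```text
clock: 9.6
ee_pos: [483.6, 58.3, 131.0]
eef_rot: [-2.221, -1.861, 0.282]
wrist_force: [-0.3, 0.9, -1.9]
gripper_width: 59.8
grasp_force: 30.0
chan pos [-94.   -0.3  26.3] F [ 0.2  0.8 -1.9] tilt [0.001 0.001 0.003] 9.6
clock: 9.9
ee_pos: [483.4, 58.4, 130.0]
eef_rot: [-2.221, -1.861, 0.282]
wrist_force: [-0.1, 0.7, -1.8]
gripper_width: 59.4
grasp_force: 30.0
chan pos [-94.   -0.3  25.4] F [ 0.4  0.6 -1.7] tilt [0.001 0.001 0.003] 9.9
```

Not touching yet (Fz still about -1.7, the weight). On down in half-millimetres.

Converted, 1 mm / 750 = 0.0013, 0.5 mm / 750 = 0.0007.

```bash
for i in 1 2; do echo '[[0,0,0,0,0,0.0007,50],[0,0,0,0,0,0.0013,50],[0,0,0,0,0,0.0013,50]]' > m.json && python3 -m jog m.json >/dev/null; python3 -c "
from h import *
st()"; done
```

```text
chan pos [-94.   -0.3  24.3] F [ 0.9  0.1 -1.6] tilt [0.001 0.001 0.003] 10.2
chan pos [-94.   -0.2  24.1] F [-2.3 -1.4  4. ] tilt [0.001 0.001 0.003] 10.5
```

Contact with the floor. Release, then back off along the normal.

Converted, -80 mm / 750 = -0.1067, -60 mm / 750 = -0.08.

```bash
echo '[[0,0,0,0,0,0,75],[0,0,0,0,0,0,75],[0,0,0,0,0,0,75],[0,0,0,0,0,0,75],[0,0,0,0,0,-0.0267,75],[0,0,0,0,0,-0.08,75],[0,0,0,0,0,-0.1067,75],[0,0,0,0,0,-0.1067,75],[0,0,0,0,0,-0.1067,75]]' > m.json && python3 -m jog m.json; python3 - <<'E'
from h import *
st()
P=env.get_image("wrist");save(P,"wrist5.png")
E
```

```text
clock: 11.4
ee_pos: [506.1, 54.2, 204.4]
eef_rot: [-2.221, -1.861, 0.282]
wrist_force: [-0.7, 0.2, 0.2]
gripper_width: 74.7
grasp_force: 0.0
chan pos [-93.9  -0.5 103.3] F [-0.8  0.1 -0. ] tilt [0.001 0.001 0.003] 11.4
```

View pics/wrist5.png

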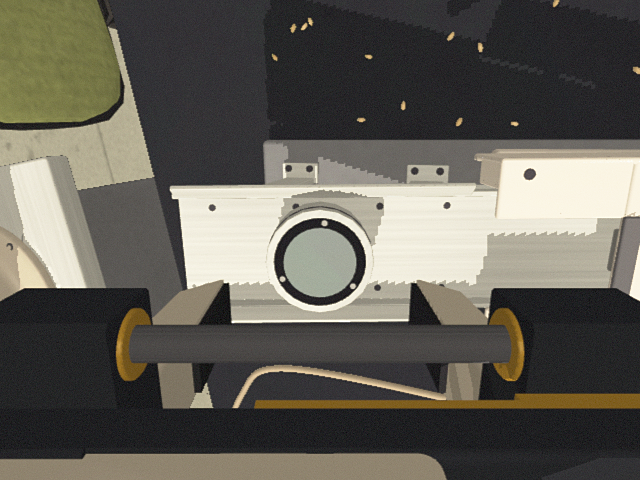

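The cell lies in the open channel at (320,260), flat and between the rails. Now I turn the closed gripper across the channel and come in behind the cell.

Converted, -56 mm / 750 = -0.0747, -45 mm / 750 = -0.06, -0.15 rad / 6.2832 = -0.0239.

```bash
python3 - <<'E'
from h import *
P=env.get_image("wrist");R,t=chan(Q)
c,d=ray(P,(320.5,259.5));c=R.T@(c-t);d=R.T@d;print("cell",c+d*(26-c[2])/d[2])
print(env.sense()["joint_pos"].round(2))
E
echo '[[0,0,-0.0239,0,-0.02,0,75],[0,0,-0.0477,0,-0.04,0,0],[0,0,-0.0716,0,-0.06,0,0],[0,0,-0.0955,0,-0.0747,0,0],[0,0,-0.1194,0,-0.0747,0,0],[0,0,-0.1432,0,-0.0747,0,0],[0,0,-0.1671,0,-0.0747,0,0],[0,0,-0.191,0,-0.0747,0,0],[0,0,-0.2149,0,-0.0747,0,0],[0,0,-0.2387,0,-0.0747,0,0]]' > m.json && python3 -m jog m.json
echo '[[0,0,-0.0111,0,0,0,0],[0,0,-0.0111,0,0,0,0],[0,0,-0.0111,0,0,0,0],[0,0,-0.0111,0,0,0,0]]' > m.json && python3 -m jog m.json
python3 - <<'E'
from h import *
st();print(env.sense()["joint_pos"].round(2))
R,t=chan(Q);Rt=tool(R[:,1],-R[:,2])
print(rel(Rt,R@np.array([-150,0,30])+t))
E
```

```text
cell [-93.55957439   1.31255618  26.        ]
[ 0.55  0.63 -0.92  1.71  0.35  1.32 -0.65]
clock: 12.5
ee_pos: [452.6, 63.5, 220.1]
eef_rot: [-0.34, -2.819, -0.024]
wrist_force: [-0.3, 0.2, 0.5]
gripper_width: 7.9
grasp_force: 0.0
clock: 12.9
ee_pos: [453.2, 63.7, 220.8]
eef_rot: [-0.253, -2.83, -0.037]
wrist_force: [0.8, 0.6, 0.0]
gripper_width: 0.1
grasp_force: 0.0
chan pos [-150.1   -0.3  103.1] F [0.7 0.7 0.2] tilt [ 1.000e-03  2.000e-03 -1.566e+00] 12.9
[ 0.8   0.79 -1.36  1.82  0.57  1.43  0.65]
(array([ 0.001, -0.002, -0.005]), array([-0.2,  0.2, 73.1]))
```

Converted, 73 mm / 750 = 0.0973, 68 mm / 750 = 0.0907.

```bash
echo '[[0,0,0,0,0,0.04,0],[0,0,0,0,0,0.0733,0],[0,0,0,0,0,0.0907,0],[0,0,0,0,0,0.0973,0],[0,0,0,0,0,0.0973,0],[0,0,0,0,0,0.0973,0]]' > m.json && python3 -m jog m.json; python3 -c "
from h import *
st()"
echo '[[0,0,0,-0.0067,0,0,0],[0,0,0,-0.012,0,0,0],[0,0,0,-0.016,0,0,0],[0,0,0,-0.02,0,0,0],[0,0,0,-0.024,0,0,0],[0,0,0,-0.028,0,0,0],[0,0,0,-0.0333,0,0,0],[0,0,0,-0.04,0,0,0],[0,0,0,-0.04,0,0,0]]' > m.json && python3 -m jog m.json; python3 -c "
from h import *
st()"
```

```text
clock: 13.5
ee_pos: [433.0, 67.8, 152.2]
eef_rot: [-0.252, -2.832, -0.039]
wrist_force: [0.4, 0.5, -0.5]
gripper_width: 0.5
grasp_force: 0.0
chan pos [-149.5    0.3   31.5] F [ 0.4  0.5 -0.4] tilt [-2.000e-03  1.000e-03 -1.567e+00] 13.5
clock: 14.4
ee_pos: [461.2, 62.2, 142.2]
eef_rot: [-0.252, -2.831, -0.038]
wrist_force: [-0.8, 0.2, -0.7]
gripper_width: 0.5
grasp_force: 0.0
chan pos [-119.2   -0.3   30.4] F [-0.6  0.1 -0.9] tilt [-1.000e-03  2.000e-03 -1.566e+00] 14.4
```

Converted, -40 mm / 750 = -0.0533, -36 mm / 750 = -0.048.

```bash
echo '[[0,0,0,-0.0053,0,0,0],[0,0,0,-0.0107,0,0,0],[0,0,0,-0.016,0,0,0],[0,0,0,-0.0213,0,0,0],[0,0,0,-0.0267,0,0,0],[0,0,0,-0.032,0,0,0],[0,0,0,-0.0373,0,0,0],[0,0,0,-0.0427,0,0,0],[0,0,0,-0.048,0,0,0],[0,0,0,-0.0533,0,0,0]]' > m.json && python3 -m jog m.json; python3 - <<'E'
from h import *
st()
P=env.get_image("wrist");T=env.get_image("top")
o=np.zeros((480,800,3),np.uint8);o[:,:500]=P["image"][:,70:570]
o[:,510:790]=cv2.resize(T["image"][180:330,360:447],(280,480),interpolation=3)
cv2.imwrite("pics/push1.png",o[:,:,::-1])
E
```

```text
clock: 15.4
ee_pos: [498.3, 55.7, 130.6]
eef_rot: [-0.251, -2.83, -0.038]
wrist_force: [-1.3, 0.7, 0.9]
gripper_width: 0.1
grasp_force: 0.2
chan pos [-79.7  -0.3  30.4] F [-1.6  0.5  0.5] tilt [-0.     0.002 -1.567] 15.4
```

View pics/push1.png

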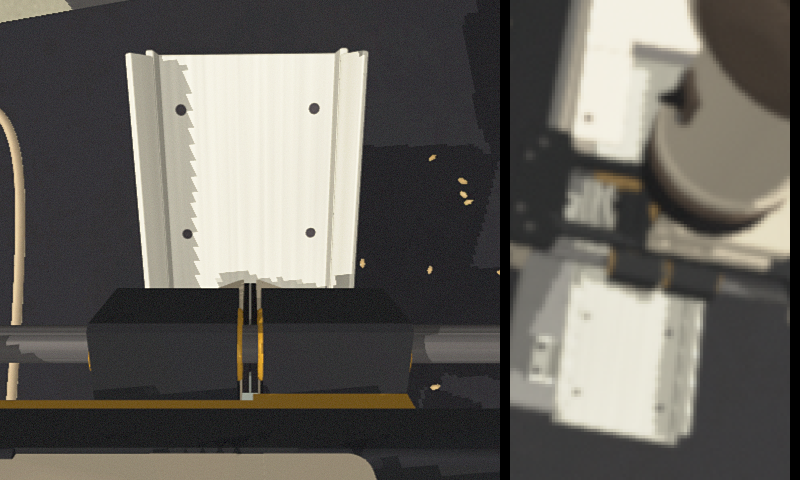

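The wrist view looks uphill: the closed fingers (column 250) sit midway between the lips (147 and 354), with the cell hidden ahead of them, and the top view is blocked by the arm. I continue by force.

Converted, -38 mm / 750 = -0.0507, -36 mm / 750 = -0.048.

```bash
echo '[[0,0,0,-0.0053,0,0,0],[0,0,0,-0.0107,0,0,0],[0,0,0,-0.016,0,0,0],[0,0,0,-0.0213,0,0,0],[0,0,0,-0.0267,0,0,0],[0,0,0,-0.032,0,0,0],[0,0,0,-0.0373,0,0,0],[0,0,0,-0.0427,0,0,0],[0,0,0,-0.048,0,0,0],[0,0,0,-0.0507,0,0,0]]' > m.json && python3 -m jog m.json;python3 -c "
from h import *
st()"
echo '[[0,0,0,-0.0013,0,0,0],[0,0,0,-0.0027,0,0,0],[0,0,0,-0.004,0,0,0]]' > m.json && python3 -m jog m.json;python3 -c "
from h import *
st()"
echo '[[0,0,0,-0.0013,0,0,0],[0,0,0,-0.0027,0,0,0],[0,0,0,-0.004,0,0,0]]' > m.json && python3 -m jog m.json;python3 -c "
from h import *
st()"
```

```text
clock: 16.5
ee_pos: [534.1, 49.3, 119.3]
eef_rot: [-0.251, -2.83, -0.038]
wrist_force: [-0.5, -0.5, 1.8]
gripper_width: 0.5
grasp_force: 0.4
chan pos [-41.6  -0.5  30.3] F [-0.9 -0.6  1.6] tilt [-0.     0.002 -1.567] 16.5
clock: 16.8
ee_pos: [536.6, 48.9, 118.5]
eef_rot: [-0.251, -2.83, -0.038]
wrist_force: [-0.9, 0.7, 0.6]
gripper_width: 0.3
grasp_force: 0.3
chan pos [-39.   -0.5  30.4] F [-1.1  0.5  0.3] tilt [-0.     0.002 -1.567] 16.8
clock: 17.1
ee_pos: [539.4, 48.3, 117.6]
eef_rot: [-0.251, -2.83, -0.038]
wrist_force: [-1.0, 0.1, 1.1]
gripper_width: 0.5
grasp_force: 0.3
chan pos [-36.   -0.5  30.4] F [-1.3 -0.1  0.7] tilt [-0.     0.002 -1.567] 17.1
```

Units first: shifts go in shares of 750 mm and turns go in shares of 2 pi rad. So -3 mm / 750 = -0.004, -2 mm / 750 = -0.0027.

```bash
cat > g.py <<'E'
import sys
from h import *
st();R,t=chan(Q);sys.exit(int((R.T@env.sense()["wrist_force"])[0]<-3.0))
E
echo '[[0,0,0,-0.0013,0,0,0],[0,0,0,-0.0027,0,0,0],[0,0,0,-0.004,0,0,0]]' > m.json && python3 -m jog m.json>/dev/null; python3 g.py && echo '[[0,0,0,-0.0013,0,0,0],[0,0,0,-0.0027,0,0,0],[0,0,0,-0.004,0,0,0]]' > m.json && python3 -m jog m.json>/dev/null && python3 g.py && echo '[[0,0,0,-0.0013,0,0,0],[0,0,0,-0.0027,0,0,0],[0,0,0,-0.004,0,0,0]]' > m.json && python3 -m jog m.json>/dev/null && python3 g.py && echo '[[0,0,0,-0.0013,0,0,0],[0,0,0,-0.0027,0,0,0],[0,0,0,-0.004,0,0,0]]' > m.json && python3 -m jog m.json>/dev/null && python3 g.py && echo '[[0,0,0,-0.0013,0,0,0],[0,0,0,-0.0027,0,0,0],[0,0,0,-0.004,0,0,0]]' > m.json && python3 -m jog m.json>/dev/null && python3 g.py && echo '[[0,0,0,-0.0013,0,0,0],[0,0,0,-0.0027,0,0,0],[0,0,0,-0.004,0,0,0]]' > m.json && python3 -m jog m.json>/dev/null && python3 g.py
```

```text
chan pos [-32.9  -0.5  30.4] F [-0.5  0.1  0.2] tilt [-0.     0.002 -1.567] 17.4
chan pos [-29.9  -0.5  30.3] F [-0.8 -0.1  0.7] tilt [-0.     0.002 -1.567] 17.7
chan pos [-26.9  -0.5  30.4] F [-0.8 -0.7  0.7] tilt [-0.     0.002 -1.567] 18.0
chan pos [-23.9  -0.6  30.3] F [-0.1 -0.5  0.8] tilt [-0.     0.002 -1.567] 18.3
chan pos [-20.9  -0.6  30.3] F [-1.9  0.4  0.8] tilt [-0.     0.002 -1.567] 18.6
chan pos [-17.9  -0.6  30.3] F [0.2 0.2 0.7] tilt [-0.     0.002 -1.567] 18.9
```

Converted, -2 mm / 750 = -0.0027, -1 mm / 750 = -0.0013.

```bash
echo '[[0,0,0,-0.0013,0,0,0],[0,0,0,-0.0027,0,0,0]]' > m.json && python3 -m jog m.json>/dev/null; python3 g.py && echo '[[0,0,0,-0.0013,0,0,0],[0,0,0,-0.0027,0,0,0]]' > m.json && python3 -m jog m.json>/dev/null && python3 g.py && echo '[[0,0,0,-0.0013,0,0,0],[0,0,0,-0.0027,0,0,0]]' > m.json && python3 -m jog m.json>/dev/null && python3 g.py && echo '[[0,0,0,-0.0013,0,0,0],[0,0,0,-0.0027,0,0,0]]' > m.json && python3 -m jog m.json>/dev/null && python3 g.py && echo '[[0,0,0,-0.0013,0,0,0],[0,0,0,-0.0027,0,0,0]]' > m.json && python3 -m jog m.json>/dev/null && python3 g.py && echo '[[0,0,0,-0.0013,0,0,0],[0,0,0,-0.0027,0,0,0]]' > m.json && python3 -m jog m.json>/dev/null && python3 g.py && echo '[[0,0,0,-0.0013,0,0,0],[0,0,0,-0.0027,0,0,0]]' > m.json && python3 -m jog m.json>/dev/null && python3 g.py && echo '[[0,0,0,-0.0013,0,0,0],[0,0,0,-0.0027,0,0,0]]' > m.json && python3 -m jog m.json>/dev/null && python3 g.py
```

```text
chan pos [-15.9  -0.6  30.3] F [-0.7 -0.6 -0.1] tilt [-0.     0.002 -1.567] 19.1
chan pos [-13.9  -0.6  30.4] F [-0.6 -0.2  1.4] tilt [-0.     0.002 -1.567] 19.3
chan pos [-11.9  -0.6  30.3] F [-1.7 -0.4 -0.2] tilt [-0.     0.002 -1.567] 19.5
chan pos [-10.   -0.5  30.3] F [-1.4  0.2  0.4] tilt [-0.     0.002 -1.567] 19.7
chan pos [-8.  -0.6 30.3] F [-2.1  1.4  2.2] tilt [-0.     0.002 -1.567] 19.9
chan pos [-6.6 -0.5 30.3] F [-4.3  0.7  2.6] tilt [ 1.000e-03  3.000e-03 -1.567e+00] 20.1
```

Rollers engaged at TCP x ≈ -8 mm. Now 1 mm steps, watching for the force to drop.

```bash
cat > g2.py <<'E'
import sys
from h import *
st();R,t=chan(Q);f=(R.T@env.sense()["wrist_force"])[0];sys.exit(int(f<-9 or f>-2.2))
E
echo '[[0,0,0,-0.0007,0,0,0],[0,0,0,-0.0013,0,0,0]]' > m.json && python3 -m jog m.json>/dev/null; python3 g2.py && echo '[[0,0,0,-0.0007,0,0,0],[0,0,0,-0.0013,0,0,0]]' > m.json && python3 -m jog m.json>/dev/null && python3 g2.py && echo '[[0,0,0,-0.0007,0,0,0],[0,0,0,-0.0013,0,0,0]]' > m.json && python3 -m jog m.json>/dev/null && python3 g2.py && echo '[[0,0,0,-0.0007,0,0,0],[0,0,0,-0.0013,0,0,0]]' > m.json && python3 -m jog m.json>/dev/null && python3 g2.py && echo '[[0,0,0,-0.0007,0,0,0],[0,0,0,-0.0013,0,0,0]]' > m.json && python3 -m jog m.json>/dev/null && python3 g2.py && echo '[[0,0,0,-0.0007,0,0,0],[0,0,0,-0.0013,0,0,0]]' > m.json && python3 -m jog m.json>/dev/null && python3 g2.py && echo '[[0,0,0,-0.0007,0,0,0],[0,0,0,-0.0013,0,0,0]]' > m.json && python3 -m jog m.json>/dev/null && python3 g2.py
```

```text
chan pos [-5.5 -0.4 30.3] F [-3.5 -0.4  2.7] tilt [ 1.000e-03  2.000e-03 -1.568e+00] 20.3
chan pos [-4.1 -0.5 30.3] F [-3.8 -0.3  1.7] tilt [-0.     0.002 -1.567] 20.5
chan pos [-2.8 -0.7 30.3] F [-3.3 -0.2  1.7] tilt [-0.     0.002 -1.567] 20.7
chan pos [-1.8 -0.7 30.3] F [-4.2  0.5  1.1] tilt [-0.     0.002 -1.567] 20.9
chan pos [-0.8 -0.8 30.3] F [-2.2 -0.   1.5] tilt [-0.     0.002 -1.567] 21.1
chan pos [ 0.2 -0.8 30.3] F [-1.7  0.5  0.7] tilt [-0.000e+00  1.000e-03 -1.567e+00] 21.3
```

Converted, -1 mm / 750 = -0.0013, -0.5 mm / 750 = -0.0007.

```bash
echo '[[0,0,0,-0.0007,0,0,0],[0,0,0,-0.0013,0,0,0],[0,0,0,-0.0013,0,0,0]]' > m.json && python3 -m jog m.json>/dev/null; python3 -c "
from h import *
st()"; echo '[[0,0,0,-0.0007,0,0,0],[0,0,0,-0.0013,0,0,0],[0,0,0,-0.0013,0,0,0]]' > m.json && python3 -m jog m.json>/dev/null; python3 -c "
from h import *
st()"
```

```text
chan pos [ 1.3 -0.8 30.3] F [-1.7 -0.   0.5] tilt [-1.000e-03  1.000e-03 -1.567e+00] 21.6
chan pos [ 2.2 -0.8 30.3] F [-0.4 -0.2  1.1] tilt [-0.000e+00  1.000e-03 -1.567e+00] 21.9
```

Converted, -1 mm / 750 = -0.0013, -0.5 mm / 750 = -0.0007.

```bash
cat > g3.py <<'E'
import sys
from h import *
st();R,t=chan(Q);f=(R.T@env.sense()["wrist_force"])[0];sys.exit(int(f<-2.4))
E
echo '[[0,0,0,-0.0007,0,0,0],[0,0,0,-0.0013,0,0,0],[0,0,0,-0.0013,0,0,0]]' > m.json && python3 -m jog m.json>/dev/null; python3 g3.py && echo '[[0,0,0,-0.0007,0,0,0],[0,0,0,-0.0013,0,0,0],[0,0,0,-0.0013,0,0,0]]' > m.json && python3 -m jog m.json>/dev/null && python3 g3.py && echo '[[0,0,0,-0.0007,0,0,0],[0,0,0,-0.0013,0,0,0],[0,0,0,-0.0013,0,0,0]]' > m.json && python3 -m jog m.json>/dev/null && python3 g3.py && echo '[[0,0,0,-0.0007,0,0,0],[0,0,0,-0.0013,0,0,0],[0,0,0,-0.0013,0,0,0]]' > m.json && python3 -m jog m.json>/dev/null && python3 g3.py
```

```text
chan pos [ 3.3 -0.8 30.2] F [ 0.2  0.9 -0.4] tilt [-0.000e+00  1.000e-03 -1.567e+00] 22.2
chan pos [ 4.2 -0.8 30.3] F [-0.4  0.1 -0.8] tilt [-0.     0.002 -1.567] 22.5
chan pos [ 5.1 -0.7 30.3] F [-0.8 -0.3  0.6] tilt [-0.     0.002 -1.567] 22.8
chan pos [ 6.1 -0.7 30.3] F [ 0.9 -0.2  0.2] tilt [-0.     0.002 -1.567] 23.1
```

Converted, -1 mm / 750 = -0.0013, -0.5 mm / 750 = -0.0007.

```bash
echo '[[0,0,0,-0.0007,0,0,0],[0,0,0,-0.0013,0,0,0],[0,0,0,-0.0013,0,0,0]]' > m.json && python3 -m jog m.json>/dev/null; python3 g3.py && echo '[[0,0,0,-0.0007,0,0,0],[0,0,0,-0.0013,0,0,0],[0,0,0,-0.0013,0,0,0]]' > m.json && python3 -m jog m.json>/dev/null && python3 g3.py && echo '[[0,0,0,-0.0007,0,0,0],[0,0,0,-0.0013,0,0,0],[0,0,0,-0.0013,0,0,0]]' > m.json && python3 -m jog m.json>/dev/null && python3 g3.py
```

```text
chan pos [ 7.1 -0.7 30.3] F [-0.4 -0.8 -0.5] tilt [-0.     0.002 -1.567] 23.4
chan pos [ 7.7 -0.6 30.3] F [-1.9 -0.4  0.6] tilt [ 0.     0.002 -1.567] 23.7
chan pos [ 8.4 -0.5 30.3] F [-4.5 -0.9  2.3] tilt [ 1.000e-03  3.000e-03 -1.568e+00] 24.0
```

That second rise, -4.5 N about 8 mm after the rollers let go, is the stop. I back off uphill, lift out, and look.

Converted, -190 mm / 750 = -0.2533, -150 mm / 750 = -0.2.

```bash
echo '[[0,0,0,0.0027,0,0,0],[0,0,0,0.0067,0,0,0],[0,0,0,0.016,0,0,0],[0,0,0,0.04,0,0,0],[0,0,0,0.0667,0,-0.02,0],[0,0,0,0.0667,0,-0.08,0],[0,0,0,0.0667,0,-0.1333,0],[0,0,0,0.0667,0,-0.2,0],[0,0,0,0.12,0,-0.2533,0],[0,0,0,0.1733,0,-0.2533,0]]' > m.json && python3 -m jog m.json;echo '[[0,0,0,0,-0.0667,0,0],[0,0,0,0,-0.1333,0,0],[0,0,0,0,-0.2,0,0],[0,0,0,0,-0.2667,0,0],[0,0,0,0,-0.3333,0,0],[0,0,0,0,-0.3333,0,0],[0,0,0,0,-0.3333,0,0]]' > m.json && python3 -m jog m.json; python3 - <<'E'
from h import *
P=env.get_image("top");S_=env.get_image("scene");R,t=chan(Q)
print("cell centre guess px",proj(P,R@np.array([48,0,26])+t),proj(P,R@np.array([18,0,26])+t))
for m in env.masks_of(P,"petri_a"): print(np.round(m["xy"]),m["confidence"])
o=np.zeros((600,780,3),np.uint8)
o[:,:360]=cv2.resize(P["image"][130:255,370:445],(360,600),interpolation=3)
o[:300,370:]=cv2.resize(S_["image"][165:275,270:420],(410,300),interpolation=3)
cv2.imwrite("pics/final.png",o[:,:,::-1])
E
```

```text
clock: 25.0
ee_pos: [517.0, 53.9, 328.2]
eef_rot: [-0.255, -2.836, -0.043]
wrist_force: [0.5, 0.4, 0.8]
gripper_width: 0.3
grasp_force: 0.0
clock: 25.7
ee_pos: [470.3, -194.8, 324.0]
eef_rot: [-0.257, -2.83, -0.039]
wrist_force: [-0.4, 1.0, -0.3]
gripper_width: 0.1
grasp_force: 0.0
cell centre guess px [408.04049208 206.60266049] [406.35782491 219.39043174]
[277. 291.] 0.64
[400. 239.] 0.35
```

View pics/final.png

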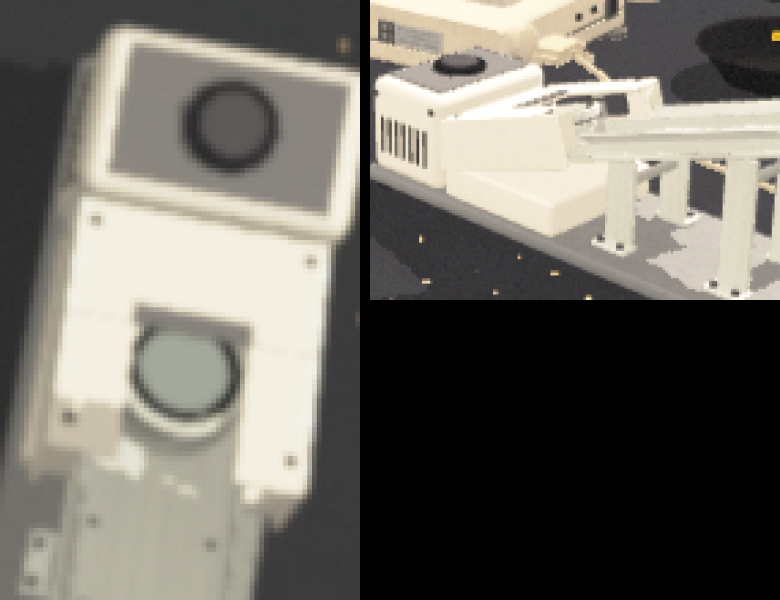

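The cell is flat under the hood, showing in the notch at top (409,206). That matches the spot where I felt the stop, predicted at (408,207). The arm is clear, so I'm handing in.

```bash
python3 -c "
from bench import env
print(env.job_done())"
```

```text
the job is handed in; nothing more can be done
None
```

I handed the job in at about 26 s: the cell lies flat under the hood past the rollers, at the stop I felt for (about 4.5 N push), with the arm clear and the petri dishes left alone. No verdict came back.

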